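# Bleed the amplifier supply, then hold the test probe on the socket contact

### The arm

A 6-joint arm with a two-finger parallel gripper is mounted at the origin on the work surface. World frame = base frame: x ahead of the robot, y to its left, z up, the work surface at z = 0. Lengths are in m, angles in rad, forces in N, time in s.
With the tool pointing down it reaches from about 0.25 to 0.775 m from the base axis. Payload 4 kg.
Tool frame: the origin (TCP) lies where the fingers leave the gripper's body, on its centre line; the fingertips stand 97 mm ahead of it and the grasp point (between the pads) lies 78 mm ahead of it; z points along the fingers, y is the line along which they close (so a half turn about z gives the same grasp; the last joint's range is limited). The gripper opens to 94 mm and grips with 3 to 60 N. Pads are 16 mm wide; open, the fingers measure 119 mm over their backs; the gripper's body (75 mm by 177 mm) begins 78 mm behind the grasp point.
Start: joints at [-1.325, 0.087, 1.371, -0, 1.684, -0.103], TCP at [0.188, -0.517, 0.303] pointing down, gripper open.
Joint ranges: [-3.1, 3.1], [-0.76, 2.03], [0.27, 2.55], [-1.08, 4.22], [0.17, 2.65], [-2.57, 2.57]. Speed limits (rad/s): [2.79, 2.79, 3.14, 3.14, 3.14, 3.14].

### API

Orientations are given as [roll, pitch, yaw] about the fixed x, y, z axes, in that order (R = Rz(yaw) Ry(pitch) Rx(roll)).
In Python, from bench import robot, eyes gives the robot as it stands. The module is installed in compiled form; this text tells all that it offers.
- The arm moves only by the tool carry_out, never from a script. Its argument "deltas" is a list of rows, each an object of numbers: "dx", "dy", "dz": the shift along the tool's x, y, z each as a share of 0.02 m, from -1 to 1; "wx", "wy", "wz": the turn, a rotation vector about the tool's x, y, z each as a share of 0.12 rad, from -1 to 1; "gripper": the closure in counts, from 0 (fully open) to 255 (shut). In form: [{"dx": .., "dy": .., "dz": .., "wx": .., "wy": .., "wz": .., "gripper": ..}, ...]. A call has 1 to 20 rows; each row shifts and turns the commanded pose from where the row before left it, along the tool's axes as they then stand; what a row does not reach is not made up. A row lasts 1/12 s, in which the tool goes at most 41.7 mm and 7.16 degrees, less where a joint would pass 70% of its speed; a pose out of reach is approached as far as the arm can. A call with a number of a shift or a turn outside -1 to 1 is refused whole. A call with a gripper value outside its range is refused whole. The fingers move at their own pace and stop on an object; the grip force is fixed at half the most. Time passes only in rows, so rows that do not move let the fingers close. It gives the time, the measured TCP pose, the force, the opening and the grip force at its end, in the units of the state.
- robot.get_obs(): the state, without advancing time (a new reading comes with each control period).
- eyes.snapshot(name): name is "scene" or "top" or "wrist"; returns the picture (400x640x3 uint8, red, green, blue); there is no depth.
- eyes.get_calibration(name): a dict with "fovy" (degrees; the focal length in pixels is half the picture's height over the tangent of half this angle, whatever the lens; pixels are square), "cx", "cy" (the principal point, pixels), "R" (3x3) and "t" (3): a world point X has camera coordinates R X + t. Camera axes: x right, y down, z forward; pixel columns grow to the right and rows downward; lengths in m; the calibration is good to about 2 mm. A picture is of the moment at which its call begins: read the wrist's pose just before it. get_calibration takes no time and is no camera call; for the wrist camera it gives the pose at the moment of the call.
- robot.close_job(): hands the job in; it is judged then, once.
The state is a dict: "time": time; "joint_positions": joint angles; "qvel": joint speeds; "joint_torque": joint torques, N m; "tool_pos": TCP position; "ee_rot": TCP orientation; "wrist_force": force on the tool from outside, world axes, zero at the start; "wrist_torque": the same for the moment, N m; "width": finger opening in m; "finger_force": force on a finger pad.
Only numpy, scipy, OpenCV 4.12 (cv2) and the standard library are available. Lean on these libraries where they do the work, as an engineer would, in place of code of your own. Each camera call takes 0.05 s, during which the arm holds its last target. There are 200 camera calls.

### The job

Bleed the amplifier first: pull the sprung lever of the grey bleeder box all the way over to its stop, hold it there a moment, and ease it slowly back to rest without letting it snap. Then take the test probe out of its wooden block and hold its tip on the middle of the brass stud in the centre valve socket, the probe square to the sloping chassis top, pressing lightly so that the sprung stud sinks about half its travel. Finish while still holding the probe there like that, and leave the two glass tubes, the heatsink and the loose chrome knob undisturbed.

Things in the scene. Friction and masses are not known exactly. Their poses are not given: they have to be found in the camera images.
- bleeder: grey bleeder box fixed to the desk, 110 x 90 x 30 mm (its x, y, z) with two dark steel cheeks to 66 mm height that carry the lever's pivot; origin at the centre of its underside. May stand left or right of the amplifier. The lever swings in its x-z plane and is pulled over towards its -x side (roughly towards the robot)
- lever (a joint): angle (rad) of the bleeder lever: 0 at rest, leaning 0.4 rad from vertical to the box's +x; grows to 0.8 at the stop, leaning 0.4 rad to the box's -x. A return spring needs 2 N at the handle near rest and 9 N at the stop; let go, it snaps back, and the smooth handle can slip a few mm in the fingers, so go by this angle
- lever_hinge (a point): the lever's pivot point, 50 mm above the desk over the box's centre; the pivot axis is the box's y
- lever_grip (a point): centre of the lever's handle: a black round bar 22 mm in diameter and 40 mm long, lying along the pivot axis (the box's y), its ends free to be pinched, 110 mm from the pivot on a 10 mm thick steel stem
- holder: dark wood block fixed to the desk, 60 x 60 x 45 mm, origin at the centre of its underside, with a 10 mm hole down its middle that the probe's tip hangs in. Stands on the other side of the amplifier from the bleeder
- probe_mid (a point): centre of the probe's handle. The probe is a black round handle 18 mm in diameter and 100 mm long with a steel tip 6 mm thick projecting 35 mm from its lower end, 70 g, standing upright in the block with the handle's lower end on the block's top. Its z runs along the probe from tip to handle; this point is 85 mm from the tip's end and starts 95 mm above the desk
- probe_tip (a point): the very end of the probe's tip, on its axis, 85 mm below the handle's centre; same axes
- amp: aluminium amplifier chassis fixed in a wooden cradle, 180 x 240 x 45 mm, its top sloping 20 degrees down towards its -x side (roughly the robot). Origin on the desk under the chassis centre. Three black valve sockets 44 mm in diameter and 8 mm high stand in a row along its y on its top, 75 mm apart; a transformer and two cans 35 mm high stand behind them (+x)
- contact_top (a point): centre of the flat top of the brass stud, 16 mm in diameter, that stands 14 mm proud of the centre valve socket; moves with the stud. Its z is the outward normal of the sloping chassis top (leaning 20 degrees from vertical to the chassis' -x)
- contact (a joint): how far the sprung stud is pushed in along that normal (m): 0 out, 0.010 bottomed; the spring takes 2 N to start and 6 N at the bottom
- tube_a: squat glass output tube with black base standing loose on the desk, 46 mm in diameter, 95 mm high; origin at the centre of its underside
- tube_b: the second such tube
- heatsink: finned aluminium heatsink lying loose, 60 x 90 x 40 mm, fins up; origin at the centre of its underside
- knob: chrome volume knob lying loose, 36 mm in diameter, 20 mm high; origin at the centre of its underside
There are look-alikes about, which are no part of the job. Leave any red look-alike of the bleeder alone. What is shaped like the part that bears probe_mid but pink is not meant.

How it is judged:
On the way, in this order (a step that is already met when the one before it is completed fails the run):
1. the bleeder lever is pulled over to its stop (value of joint lever above 0.72 rad), for 0.2 s.
2. the lever is back at rest (value of joint lever below 0.05 rad), for 0.2 s.
3. the probe is lifted clear of its block (height (world z) of probe_tip above 0.05 m), for 0.1 s.
At the end, for the whole second after the job is handed in: fingers hold the probe still, tip within 6 mm of the stud top's middle, axis within 8 degrees of square to the chassis top, stud 2 to 8.5 mm in at 1.5 to 8 N, arm not touching the amplifier, lever under 0.05 rad, tubes, heatsink and knob within 20 mm of their start (value of joint contact between 0.002 and 0.0085 m and contact force between probe and contact between 1.5 and 8 N and distance between probe_tip and contact_top below 0.006 m and angle between the z axis of probe_tip and the z axis of contact_top, either way round below 0.14 rad and contact force between the fingers and probe above 1 N and contact force between the arm and amp below 0.2 N and linear speed of probe below 0.02 m/s and value of joint lever below 0.05 rad and distance of each of tube_a, tube_b, heatsink, knob from where it was at the start of the episode below 0.02 m); the arm keeps its last pose, push and grip.
It fails at once if the lever snaps back (faster than 2.5 rad/s) (velocity of joint lever below -2.5 rad/s).
It fails at once if the probe presses on the amplifier with more than 20 N (contact force between probe and amp above 20 N).
It fails at once if a tube is tipped over (angle between any of tube_a, tube_b's own z axis and vertical above 0.5 rad).
It fails at once if a tube, the heatsink or the knob is knocked away (distance of any of tube_a, tube_b, heatsink, knob from where it was at the start of the episode above 0.03 m).
It also fails if it takes over 64 s, if anything falls off the work surface, if the arm or the gripper's body presses on something with over 40 N, if the wrist force passes 120 N, or if a joint passes its speed limit or range.

## Working session

There is one attempt and no reset: what is moved stays moved. The work goes in short steps, Python scripts to look and compute and a tool call to move; the robot and the scene stay as the last step left them, time stands still between calls to the robot, and variables do not carry over. Pictures are saved under pics/ and viewed, at most 10 in all, crops included, and the job is handed in when it is done.

Besides the shell and the picture viewer there is one more tool, called after ">>>" as name(argument=value, ...), one argument or row to a line, values as JSON. carry_out: Moves the arm, as the interface text tells. Shift numbers are shares of 0.02 m and turn numbers shares of 0.12 rad, none past 1 either way. Its arguments: {"type":"object","properties":{"deltas":{"type":"array","items":{"type":"object","properties":{"dx":{"type":"number"},"dy":{"type":"number"},"dz":{"type":"number"},"wx":{"type":"number"},"wy":{"type":"number"},"wz":{"type":"number"},"gripper":{"type":"number"}}}}},"required":["deltas"]}

```bash
mkdir -p pics; python3 - <<'E'
from bench import robot, eyes
import cv2,numpy as np
for n in ("scene","top"):
    im=eyes.snapshot(n); cv2.imwrite(f"pics/{n}0.png",cv2.resize(im[:,:,::-1],(800,500),interpolation=cv2.INTER_CUBIC))
    cv2.imwrite(f"pics/{n}_raw.png",im[:,:,::-1])
    c=eyes.get_calibration(n); print(n,c)
o=robot.get_obs(); print(o)
E
```

```text
scene {'fovy': 54.092797465057394, 'cx': 322.14157066837896, 'cy': 196.6373216915739, 'R': array([[-0.14460029,  0.98942814,  0.01107761],
       [ 0.7352719 ,  0.11493496, -0.66795597],
       [-0.66216764, -0.08844157, -0.74411834]]), 't': array([ 0.04345511, -0.35404482,  1.35593776])}
top {'fovy': 47.230403386938846, 'cx': 311.89403189753546, 'cy': 195.6736776808288, 'R': array([[-0.01788534, -0.99981564, -0.00698607],
       [-0.99753635,  0.01831773, -0.06771772],
       [ 0.0678332 ,  0.0057577 , -0.99768006]]), 't': array([0.06509121, 0.55857438, 1.14402743])}
{'time': 0.1, 'joint_positions': array([-1.32512691e+00,  8.78911481e-02,  1.37210569e+00, -2.55455976e-05,
        1.68361161e+00, -1.03096337e-01]), 'qvel': array([ 0.00156473, -0.00106229, -0.003246  , -0.00045913,  0.00208652,
       -0.00017486]), 'joint_torque': array([ 1.80893410e-03, -3.41250730e+01, -3.03301728e+01,  7.19292602e-02,
        3.04437010e-02, -9.37657478e-05]), 'tool_pos': array([ 0.18787225, -0.51659056,  0.30161424]), 'ee_rot': array([-3.13958495e+00, -1.82198686e-04,  3.48762726e-01]), 'wrist_force': array([-0.01504767,  0.01639467, -0.00935437]), 'wrist_torque': array([-0.01216351,  0.00227888, -0.01965419]), 'finger_force': 0.0, 'width': 0.09369742225692533}
```

View pics/scene0.png

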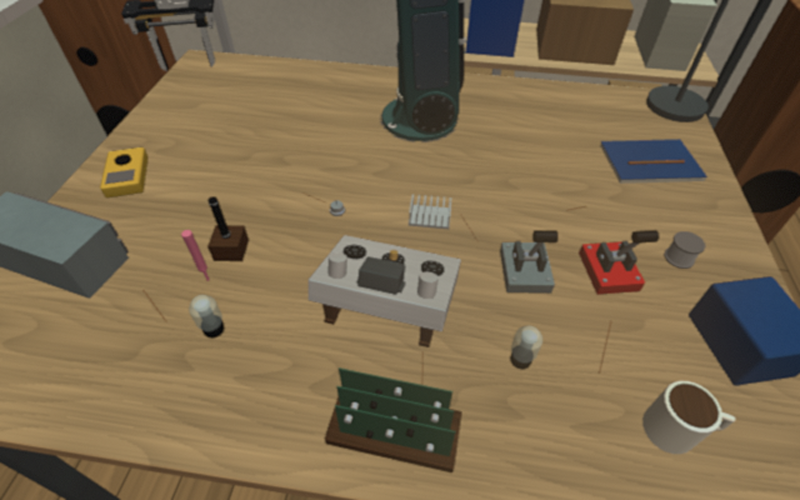

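View pics/top0.png

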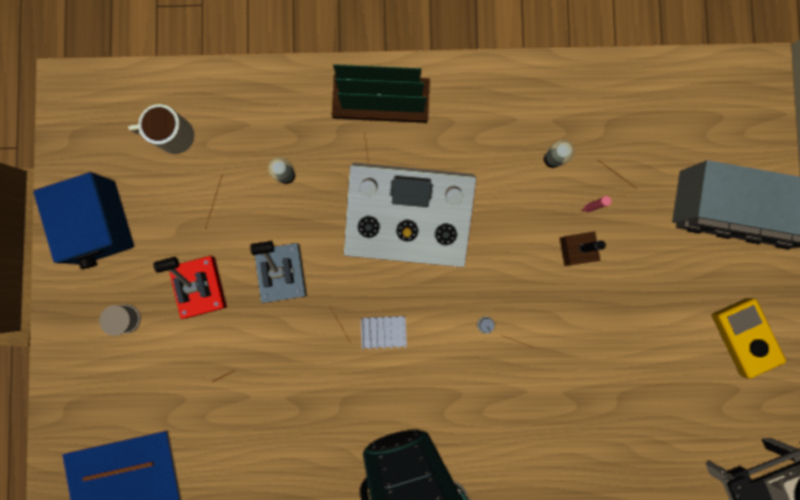

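The top view has +y on the left and +x up. There are two look-alike pairs:
- **Bleeders:** the grey one is at (280,272) and the red one at (197,287) in the top view. Grey fits the description.
- **Probes:** the black one stands in the block at (583,248), and the pink one leans at (597,204). The black one in the wooden block is meant.

I'll confirm both in one enlarged composite.

```bash
python3 - <<'E'
import cv2,numpy as np
def crop(n,x,y,w,h=75):
    im=cv2.imread(f"pics/{n}_raw.png")[y:y+h,x:x+w]
    im=cv2.resize(im,None,fx=4,fy=4,interpolation=cv2.INTER_CUBIC)
    for k in range(0,w,10): cv2.line(im,(k*4,0),(k*4,6 if k%20 else 12),(0,255,255),1)
    for k in range(0,h,10): cv2.line(im,(0,k*4),(6 if k%20 else 12,k*4),(0,255,255),1)
    return im
a=np.hstack([crop("top",190,180,64),crop("top",276,150,84),crop("top",440,170,52)])
b=np.hstack([crop("scene",395,175,64),crop("scene",270,185,84),crop("scene",155,145,52)])
cv2.imwrite("pics/comp.png",np.vstack([a,b]))
E
```

```text
(no output)
```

View pics/comp.png

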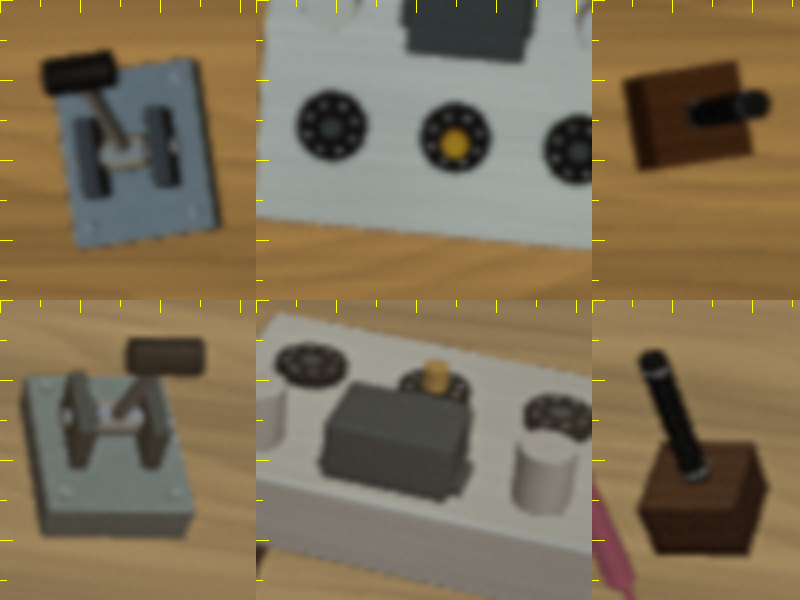

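The grey box (handle at raw top (210,198)) and the black probe in the wooden block (its top end at raw top (481,196)) are confirmed. The brass stud top is at raw top (325.8,185.8).

```bash
cat > h.py <<'E'
from bench import robot, eyes
import numpy as np
def ray(c,u,v):
    f=200/np.tan(np.radians(c["fovy"])/2); R=np.array(c["R"]);t=np.array(c["t"])
    d=R.T@np.array([(u-c["cx"])/f,(v-c["cy"])/f,1]); return -R.T@t,d/np.linalg.norm(d)
def atz(c,u,v,z):
    o,d=ray(c,u,v); return o+d*(z-o[2])/d[2]
def tri(*rs):
    A=sum(np.eye(3)-np.outer(d,d) for o,d in rs); b=sum((np.eye(3)-np.outer(d,d))@o for o,d in rs)
    return np.linalg.solve(A,b)
def proj(c,X):
    f=200/np.tan(np.radians(c["fovy"])/2); p=np.array(c["R"])@X+c["t"]; return f*p[0]/p[2]+c["cx"],f*p[1]/p[2]+c["cy"]
E
python3 - <<'E'
from h import *
np.set_printoptions(precision=4,suppress=True)
T=eyes.get_calibration("top");S=eyes.get_calibration("scene")
print("grip",tri(ray(T,209.75,198.25),ray(S,436.25,189.25)), atz(T,209.75,198.25,.151),atz(S,436.25,189.25,.151))
c=[atz(T,190+x/4,180+y/4,.03) for x,y in((55,88),(195,60),(218,228),(77,246))]
print("box corners T",*c,"mean",np.mean(c,0))
c=[atz(S,395+x/4,175+y/4,.03) for x,y in((25,78),(160,75),(192,212),(42,212))]
print("box corners S",*c,"mean",np.mean(c,0))
print("stud",tri(ray(T,325.75,185.75),ray(S,314.75,201)))
s=[atz(T,*p,.09) for p in((295,181.25),(325.75,184.25),(356.25,187.25))];print("sockets",s)
print("ptop",tri(ray(T,480.75,196),ray(S,170.25,159.25)),atz(T,480.75,196,.145),atz(S,170.25,159.25,.145))
print("pbot",atz(T,466.25,198.5,.05),atz(S,180.75,188.75,.05))
# other items rough (800px view /1.25)
for n,p in dict(tubea=(281,170),tubeb=(558,153),hs=(384,332),knob=(487,325),pink=(597,204)).items(): print(n,atz(T,p[0]*.8,p[1]*.8,.04))
E
```

```text
grip [0.5493 0.2862 0.1481] [0.5491 0.2848 0.151 ] [0.5521 0.2861 0.151 ]
box corners T [0.5479 0.3278 0.03  ] [0.564  0.2393 0.03  ] [0.4582 0.2256 0.03  ] [0.4486 0.3141 0.03  ] mean [0.5047 0.2767 0.03  ]
box corners S [0.4655 0.2289 0.03  ] [0.4494 0.315  0.03  ] [0.5591 0.3288 0.03  ] [0.5728 0.2401 0.03  ] mean [0.5117 0.2782 0.03  ]
stud [0.5775 0.0217 0.0945]
sockets [array([0.5902, 0.0944, 0.09  ]), array([0.5816, 0.0209, 0.09  ]), array([ 0.5731, -0.0518,  0.09  ])]
ptop [ 0.5432 -0.3272  0.1431] [ 0.5434 -0.3275  0.145 ] [ 0.5451 -0.3248  0.145 ]
pbot [ 0.5436 -0.326   0.05  ] [ 0.5504 -0.3225  0.05  ]
tubea [0.7131 0.2718 0.04  ]
tubeb [ 0.737  -0.2873  0.04  ]
hs [0.3853 0.0695 0.04  ]
knob [ 0.3955 -0.1343  0.04  ]
pink [ 0.6321 -0.3613  0.04  ]
```

>>> carry_out(
  deltas=[
    {"wz":0.85},
    {"wz":0.85},
    {"dx":0.62,"dy":-0.97},
    {"dx":0.62,"dy":-0.97},
    {"dx":0.62,"dy":-0.97},
    {"dx":0.62,"dy":-0.97},
    {"dx":0.62,"dy":-0.97},
    {"dx":0.62,"dy":-0.97},
    {"dx":0.62,"dy":-0.97},
    {"dx":0.62,"dy":-0.97},
    {"dx":0.62,"dy":-0.97},
    {"dx":0.62,"dy":-0.97},
    {"dx":0.62,"dy":-0.97},
    {"dx":0.62,"dy":-0.97},
    {"dx":0.62,"dy":-0.97},
    {"dx":0.62,"dy":-0.97},
    {"dx":0.62,"dy":-0.97},
    {"dx":0.62,"dy":-0.97},
    {"dx":0.62,"dy":-0.97},
    {"dx":0.62,"dy":-0.97},
  ],
)

```text
invalid input
```

>>> carry_out(
  deltas=[
    {"dx":0.62,"dy":-0.97},
    {"dx":0.62,"dy":-0.97},
    {"dx":0.62,"dy":-0.97},
    {"dx":0.62,"dy":-0.97},
    {"dx":0.62,"dy":-0.97},
    {"dx":0.62,"dy":-0.97},
    {"dx":0.62,"dy":-0.97},
    {"dx":0.62,"dy":-0.97},
    {"dx":0.62,"dy":-0.97},
    {"dx":0.62,"dy":-0.97},
    {"dx":0.62,"dy":-0.97},
    {"dx":0.62,"dy":-0.97},
    {"dx":0.62,"dy":-0.97},
    {"dx":0.62,"dy":-0.97},
    {"dx":0.62,"dy":-0.97},
    {"dx":0.62,"dy":-0.97},
    {"dx":0.62,"dy":-0.97},
    {"dx":0.62,"dy":-0.97},
    {"dx":0.62,"dy":-0.97},
    {"dx":0.62,"dy":-0.97},
  ],
)

```text
invalid input
```

```bash
python3 - <<'E'
from h import *
import cv2
o=robot.get_obs();print(o["tool_pos"],o["ee_rot"],o["joint_positions"])
c=eyes.get_calibration("wrist");print(c)
im=eyes.snapshot("wrist");cv2.imwrite("pics/w1.png",cv2.resize(im[:,:,::-1],(800,500),interpolation=cv2.INTER_CUBIC))
print([proj(c,np.array(p)) for p in((.5505,.2855,.151),(.508,.279,.05))])
E
```

```text
[ 0.18787225 -0.51659056  0.30161424] [-3.13958495e+00 -1.82198686e-04  3.48762726e-01] [-1.32512691e+00  8.78911481e-02  1.37210569e+00 -2.55455976e-05
  1.68361161e+00 -1.03096337e-01]
{'fovy': 58.514490237905136, 'cx': 319.6094571855523, 'cy': 202.46309075452888, 'R': array([[ 3.41296443e-01, -9.39955529e-01, -5.84709302e-04],
       [-9.03764193e-01, -3.28326249e-01,  2.74612741e-01],
       [-2.58315740e-01, -9.31959123e-02, -9.61554731e-01]]), 't': array([-0.55068113, -0.02823766,  0.391743  ])}
[(np.float64(-2579.439729344054), np.float64(-2452.201889089264)), (np.float64(-905.146280310185), np.float64(-879.9032973658))]
```

View pics/w1.png

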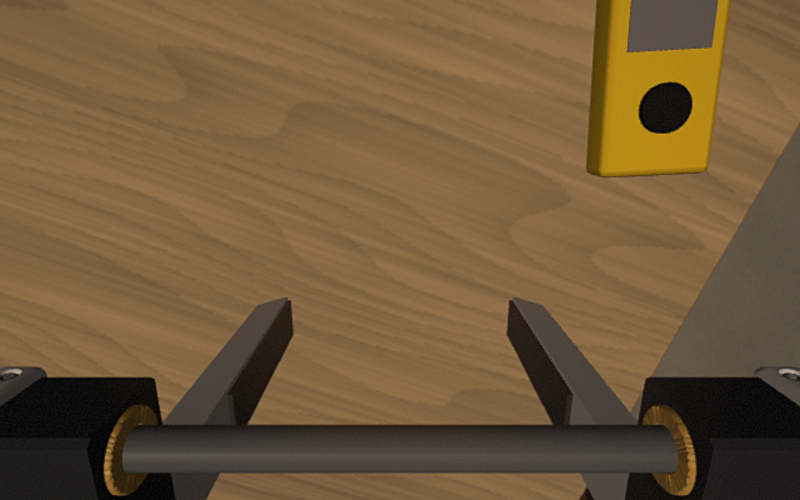

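The moves were refused, apparently because every field is required. The picture shows the start view: fingers at (270,310) and (530,310), and the yellow meter.

>>> carry_out(
  deltas=[
    {"dx":0,"dy":0,"dz":0,"wx":0,"wy":0,"wz":0.85,"gripper":0},
    {"dx":0,"dy":0,"dz":0,"wx":0,"wy":0,"wz":0.85,"gripper":0},
    {"dx":0.62,"dy":-0.97,"dz":0,"wx":0,"wy":0,"wz":0,"gripper":0},
    {"dx":0.62,"dy":-0.97,"dz":0,"wx":0,"wy":0,"wz":0,"gripper":0},
    {"dx":0.62,"dy":-0.97,"dz":0,"wx":0,"wy":0,"wz":0,"gripper":0},
    {"dx":0.62,"dy":-0.97,"dz":0,"wx":0,"wy":0,"wz":0,"gripper":0},
    {"dx":0.62,"dy":-0.97,"dz":0,"wx":0,"wy":0,"wz":0,"gripper":0},
    {"dx":0.62,"dy":-0.97,"dz":0,"wx":0,"wy":0,"wz":0,"gripper":0},
    {"dx":0.62,"dy":-0.97,"dz":0,"wx":0,"wy":0,"wz":0,"gripper":0},
    {"dx":0.62,"dy":-0.97,"dz":0,"wx":0,"wy":0,"wz":0,"gripper":0},
    {"dx":0.62,"dy":-0.97,"dz":0,"wx":0,"wy":0,"wz":0,"gripper":0},
    {"dx":0.62,"dy":-0.97,"dz":0,"wx":0,"wy":0,"wz":0,"gripper":0},
    {"dx":0.62,"dy":-0.97,"dz":0,"wx":0,"wy":0,"wz":0,"gripper":0},
    {"dx":0.62,"dy":-0.97,"dz":0,"wx":0,"wy":0,"wz":0,"gripper":0},
    {"dx":0.62,"dy":-0.97,"dz":0,"wx":0,"wy":0,"wz":0,"gripper":0},
    {"dx":0.62,"dy":-0.97,"dz":0,"wx":0,"wy":0,"wz":0,"gripper":0},
    {"dx":0.62,"dy":-0.97,"dz":0,"wx":0,"wy":0,"wz":0,"gripper":0},
    {"dx":0.62,"dy":-0.97,"dz":0,"wx":0,"wy":0,"wz":0,"gripper":0},
    {"dx":0.62,"dy":-0.97,"dz":0,"wx":0,"wy":0,"wz":0,"gripper":0},
    {"dx":0.62,"dy":-0.97,"dz":0,"wx":0,"wy":0,"wz":0,"gripper":0},
  ],
)

```text
time: 1.82
tool_pos: [0.3586, -0.138, 0.3024]
ee_rot: [-3.142, 0.0, 0.145]
wrist_force: [0.1, -0.6, 0.6]
width: 0.0937
finger_force: 0.0
```

>>> carry_out(
  deltas=[
    {"dx":0.61,"dy":-0.97,"dz":0,"wx":0,"wy":0,"wz":0,"gripper":0},
    {"dx":0.61,"dy":-0.97,"dz":0,"wx":0,"wy":0,"wz":0,"gripper":0},
    {"dx":0.61,"dy":-0.97,"dz":0,"wx":0,"wy":0,"wz":0,"gripper":0},
    {"dx":0.61,"dy":-0.97,"dz":0,"wx":0,"wy":0,"wz":0,"gripper":0},
    {"dx":0.61,"dy":-0.97,"dz":0,"wx":0,"wy":0,"wz":0,"gripper":0},
    {"dx":0.61,"dy":-0.97,"dz":0,"wx":0,"wy":0,"wz":0,"gripper":0},
    {"dx":0.61,"dy":-0.97,"dz":0,"wx":0,"wy":0,"wz":0,"gripper":0},
    {"dx":0.61,"dy":-0.97,"dz":0,"wx":0,"wy":0,"wz":0,"gripper":0},
    {"dx":0.61,"dy":-0.97,"dz":0,"wx":0,"wy":0,"wz":0,"gripper":0},
    {"dx":0.61,"dy":-0.97,"dz":0,"wx":0,"wy":0,"wz":0,"gripper":0},
    {"dx":0.61,"dy":-0.97,"dz":0,"wx":0,"wy":0,"wz":0,"gripper":0},
    {"dx":0.61,"dy":-0.97,"dz":0,"wx":0,"wy":0,"wz":0,"gripper":0},
    {"dx":0.61,"dy":-0.97,"dz":0,"wx":0,"wy":0,"wz":0,"gripper":0},
    {"dx":0.61,"dy":-0.97,"dz":0,"wx":0,"wy":0,"wz":0,"gripper":0},
    {"dx":0.61,"dy":-0.97,"dz":0,"wx":0,"wy":0,"wz":0,"gripper":0},
    {"dx":0.61,"dy":-0.97,"dz":0,"wx":0,"wy":0,"wz":0,"gripper":0},
    {"dx":0.3,"dy":-0.97,"dz":0,"wx":0,"wy":0,"wz":0,"gripper":0},
    {"dx":0,"dy":-0.97,"dz":0,"wx":0,"wy":0,"wz":0,"gripper":0},
    {"dx":0,"dy":-0.97,"dz":0,"wx":0,"wy":0,"wz":0,"gripper":0},
    {"dx":0,"dy":-0.97,"dz":0,"wx":0,"wy":0,"wz":0,"gripper":0},
  ],
)

```text
time: 3.48
tool_pos: [0.5014, 0.2748, 0.3019]
ee_rot: [3.141, 0.001, 0.145]
wrist_force: [0.6, -1.1, 0.5]
width: 0.0939
finger_force: 0.0
```

```bash
python3 - <<'E'
from h import *
import cv2
o=robot.get_obs();print(o["tool_pos"],o["ee_rot"],o["joint_positions"])
c=eyes.get_calibration("wrist");np.save("w2.npy",c,allow_pickle=True)
im=eyes.snapshot("wrist");cv2.imwrite("pics/w2.png",cv2.resize(im[:,:,::-1],(800,500),interpolation=cv2.INTER_CUBIC))
print([np.array(proj(c,np.array(p)))*1.25 for p in((.5505,.2855,.151),(.508,.279,.05))])
E
```

```text
[0.50135791 0.27475313 0.30192372] [3.14115649e+00 1.25297801e-03 1.44735145e-01] [ 4.02201788e-01  1.36572411e-01  1.31799610e+00 -1.03456182e-04
  1.68834688e+00  1.82825063e+00]
[array([389.96541746, 185.53132833]), array([393.2263387 , 224.68662513])]
```

View pics/w2.png

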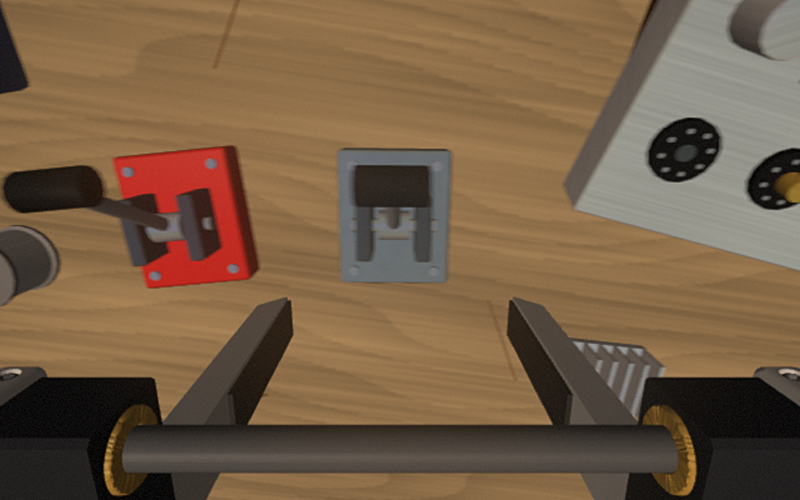

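The grey bleeder's handle is at (392,185), 2 px from my prediction, and the box is square to the tool. The red look-alike is at the left (185,215). I'll descend and pinch the handle ends.

>>> carry_out(
  deltas=[
    {"dx":0.83,"dy":-0.12,"dz":0,"wx":0,"wy":0,"wz":0,"gripper":0},
    {"dx":0.83,"dy":0,"dz":0,"wx":0,"wy":0,"wz":0,"gripper":0},
    {"dx":0.83,"dy":0,"dz":0,"wx":0,"wy":0,"wz":0,"gripper":0},
    {"dx":0,"dy":0,"dz":0.9,"wx":0,"wy":0,"wz":0,"gripper":0},
    {"dx":0,"dy":0,"dz":0.9,"wx":0,"wy":0,"wz":0,"gripper":0},
    {"dx":0,"dy":0,"dz":0.9,"wx":0,"wy":0,"wz":0,"gripper":0},
    {"dx":0,"dy":0,"dz":0.95,"wx":0,"wy":0,"wz":0,"gripper":0},
    {"dx":0,"dy":0,"dz":0,"wx":0,"wy":0,"wz":0,"gripper":0},
    {"dx":0,"dy":0,"dz":0,"wx":0,"wy":0,"wz":0,"gripper":255},
    {"dx":0,"dy":0,"dz":0,"wx":0,"wy":0,"wz":0,"gripper":255},
    {"dx":0,"dy":0,"dz":0,"wx":0,"wy":0,"wz":0,"gripper":255},
    {"dx":0,"dy":0,"dz":0,"wx":0,"wy":0,"wz":0,"gripper":255},
    {"dx":0,"dy":0,"dz":0,"wx":0,"wy":0,"wz":0,"gripper":255},
    {"dx":0,"dy":0,"dz":0,"wx":0,"wy":0,"wz":0,"gripper":255},
    {"dx":0,"dy":0,"dz":0,"wx":0,"wy":0,"wz":0,"gripper":255},
    {"dx":0,"dy":0,"dz":0,"wx":0,"wy":0,"wz":0,"gripper":255},
  ],
)

```text
time: 4.87
tool_pos: [0.5505, 0.2834, 0.2298]
ee_rot: [3.142, -0.0, 0.145]
wrist_force: [-0.8, -0.5, 0.7]
width: 0.0442
finger_force: 0.0
```

>>> carry_out(
  deltas=[
    {"dx":0,"dy":0,"dz":0,"wx":0,"wy":0,"wz":0,"gripper":255},
    {"dx":0,"dy":0,"dz":0,"wx":0,"wy":0,"wz":0,"gripper":255},
    {"dx":0,"dy":0,"dz":0,"wx":0,"wy":0,"wz":0,"gripper":255},
    {"dx":0,"dy":0,"dz":0,"wx":0,"wy":0,"wz":0,"gripper":255},
  ],
)

```text
time: 5.2
tool_pos: [0.5504, 0.2843, 0.2298]
ee_rot: [-3.14, -0.0, 0.145]
wrist_force: [-0.5, 4.8, 0.7]
width: 0.0397
finger_force: 30.0
```

>>> carry_out(
  deltas=[
    {"dx":-0.41,"dy":0,"dz":-0.155,"wx":0,"wy":0,"wz":0,"gripper":255},
    {"dx":-0.425,"dy":0,"dz":-0.12,"wx":0,"wy":0,"wz":0,"gripper":255},
    {"dx":-0.43,"dy":0,"dz":-0.09,"wx":0,"wy":0,"wz":0,"gripper":255},
    {"dx":-0.435,"dy":0,"dz":-0.05,"wx":0,"wy":0,"wz":0,"gripper":255},
    {"dx":-0.44,"dy":0,"dz":-0.02,"wx":0,"wy":0,"wz":0,"gripper":255},
    {"dx":-0.44,"dy":0,"dz":0.02,"wx":0,"wy":0,"wz":0,"gripper":255},
    {"dx":-0.435,"dy":0,"dz":0.05,"wx":0,"wy":0,"wz":0,"gripper":255},
    {"dx":-0.43,"dy":0,"dz":0.09,"wx":0,"wy":0,"wz":0,"gripper":255},
    {"dx":-0.425,"dy":0,"dz":0.12,"wx":0,"wy":0,"wz":0,"gripper":255},
    {"dx":-0.41,"dy":0,"dz":0.155,"wx":0,"wy":0,"wz":0,"gripper":255},
    {"dx":0,"dy":0,"dz":0,"wx":0,"wy":0,"wz":0,"gripper":255},
  ],
)

```text
time: 6.12
tool_pos: [0.4684, 0.2728, 0.2334]
ee_rot: [-3.137, -0.014, 0.146]
wrist_force: [7.2, 7.6, 4.1]
width: 0.0394
finger_force: 30.0
```

```bash
python3 - <<'E'
from h import *
import cv2
print(robot.get_obs()["tool_pos"], robot.get_obs()["wrist_force"])
im=eyes.snapshot("scene");S=eyes.get_calibration("scene")
o=cv2.resize(im[165:240,390:490,::-1],(800,600),interpolation=cv2.INTER_CUBIC)
h=np.array([.508,.279,.05]);y=.145;ax=np.array([-np.sin(y),np.cos(y),0])
for q in(.6,.7,.8):
  g=h+.11*np.array([np.sin(.4-q)*np.cos(y),np.sin(.4-q)*np.sin(y),np.cos(.4-q)]);print(q,(np.array(proj(S,g))-[390,165])*8)
cv2.imwrite("pics/s2.png",o)
E
```

```text
[0.46843861 0.27282726 0.23336655] [7.16870133 7.57370854 4.10758605]
0.6 [327.68509211   6.71943254]
0.7 [318.75464417 -12.03243557]
0.8 [309.43498881 -26.98753843]
```

View pics/s2.png

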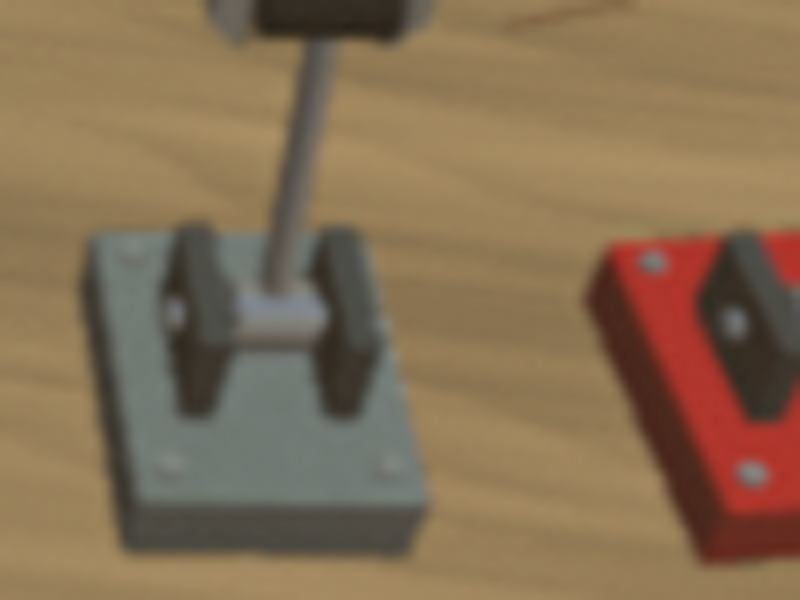

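The handle is pinched, its lower edge at (330,35). The angle looks like about 0.65–0.75, so I'll pull further into the stop.

>>> carry_out(
  deltas=[
    {"dx":-0.25,"dy":0,"dz":0.12,"wx":0,"wy":0,"wz":0,"gripper":255},
    {"dx":-0.25,"dy":0,"dz":0.12,"wx":0,"wy":0,"wz":0,"gripper":255},
    {"dx":0,"dy":0,"dz":0,"wx":0,"wy":0,"wz":0,"gripper":255},
  ],
)

```text
time: 6.42
tool_pos: [0.4593, 0.2715, 0.2301]
ee_rot: [-3.136, -0.016, 0.146]
wrist_force: [5.1, 6.3, 9.0]
width: 0.0396
finger_force: 30.0
```

>>> carry_out(
  deltas=[
    {"dx":-0.25,"dy":0,"dz":0.12,"wx":0,"wy":0,"wz":0,"gripper":255},
    {"dx":0,"dy":0,"dz":0,"wx":0,"wy":0,"wz":0,"gripper":255},
    {"dx":0,"dy":0,"dz":0,"wx":0,"wy":0,"wz":0,"gripper":255},
  ],
)

```text
time: 6.67
tool_pos: [0.4549, 0.2709, 0.2282]
ee_rot: [-3.136, -0.017, 0.145]
wrist_force: [5.9, 5.5, 9.1]
width: 0.0391
finger_force: 30.0
```

```bash
python3 - <<'E'
from h import *
import cv2
print(robot.get_obs()["tool_pos"], robot.get_obs()["wrist_force"])
im=eyes.snapshot("scene");S=eyes.get_calibration("scene")
cv2.imwrite("pics/s3.png",cv2.resize(im[145:220,390:490,::-1],(800,600),interpolation=cv2.INTER_CUBIC))
h=np.array([.508,.279,.05]);y=.145
for q in(.6,.7,.8):
  for r in (0,.05,.11):
    g=h+r*np.array([np.sin(.4-q)*np.cos(y),np.sin(.4-q)*np.sin(y),np.cos(.4-q)]);print(q,r,(np.array(proj(S,g))-[390,145])*8)
E
```

```text
[0.45487164 0.27091384 0.22815967] [5.93786183 5.52527729 9.1262027 ]
0.6 0 [264.11533216 472.46770695]
0.6 0.05 [291.89595242 338.85265611]
0.6 0.11 [327.68509211 166.71943254]
0.7 0 [264.11533216 472.46770695]
0.7 0.05 [288.1303934  329.84345877]
0.7 0.11 [318.75464417 147.96756443]
0.8 0 [264.11533216 472.46770695]
0.8 0.05 [284.15388299 322.37408994]
0.8 0.11 [309.43498881 133.01246157]
```

View pics/s3.png

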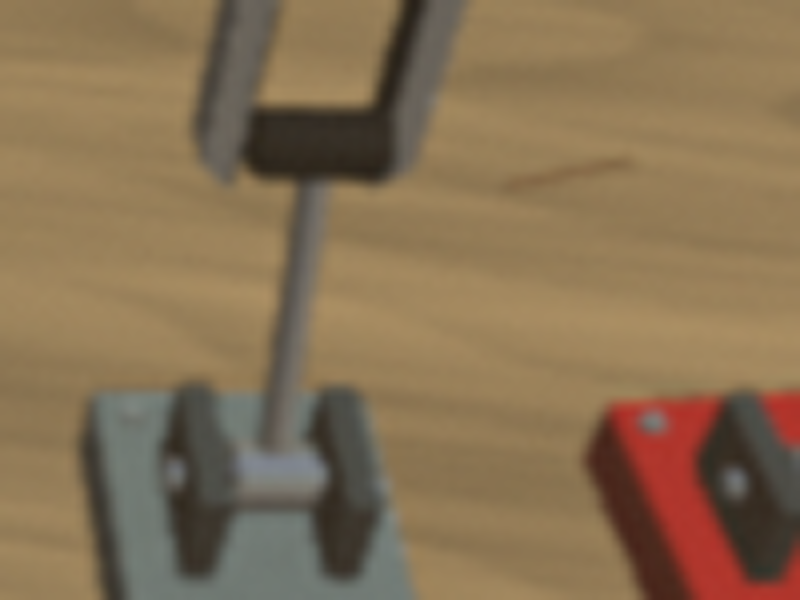

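Handle centre at (320,143) and hinge at (280,475) give about 0.76 rad. I'll test for the stop with a small further pull, comparing images numerically.

>>> carry_out(
  deltas=[
    {"dx":-0.2,"dy":0,"dz":0,"wx":0,"wy":0,"wz":0,"gripper":255},
    {"dx":0,"dy":0,"dz":0,"wx":0,"wy":0,"wz":0,"gripper":255},
  ],
)

```text
time: 6.88
tool_pos: [0.451, 0.2704, 0.2265]
ee_rot: [-3.136, -0.017, 0.145]
wrist_force: [8.3, 7.7, 5.0]
width: 0.0395
finger_force: 30.0
```

```bash
python3 - <<'E'
from h import *
import cv2
print(robot.get_obs()["tool_pos"], robot.get_obs()["wrist_force"])
im=eyes.snapshot("scene")
n=cv2.resize(im[145:220,390:490,::-1],(800,600),interpolation=cv2.INTER_CUBIC)
o=cv2.imread("pics/s3.png")
# stem column strip shift between the pictures, and handle
for nm,(y0,y1,x0,x1) in dict(handle_low=(120,260,255,385),base=(380,560,130,380)).items():
    a=cv2.cvtColor(o[y0:y1,x0:x1],6).astype(np.float32);b=cv2.cvtColor(n[y0:y1,x0:x1],6).astype(np.float32)
    print(nm,cv2.phaseCorrelate(a,b))
E
```

```text
[0.45098464 0.27037748 0.22651345] [8.33969092 7.65854724 5.03680295]
handle_low ((0.49579453724976474, -0.016018730390058522), 0.9612811105241501)
base ((0.05892196202759692, 0.06707103283153515), 0.687037043762207)
```

A further 4 mm of tool travel didn't move the handle, so the lever is at its stop and has been held there. Now I'll ease it back at about 0.5 rad/s.

>>> carry_out(
  deltas=[
    {"dx":0.205,"dy":0,"dz":-0.08,"wx":0,"wy":0,"wz":0,"gripper":255},
    {"dx":0.205,"dy":0,"dz":-0.07,"wx":0,"wy":0,"wz":0,"gripper":255},
    {"dx":0.21,"dy":0,"dz":-0.065,"wx":0,"wy":0,"wz":0,"gripper":255},
    {"dx":0.21,"dy":0,"dz":-0.055,"wx":0,"wy":0,"wz":0,"gripper":255},
    {"dx":0.215,"dy":0,"dz":-0.05,"wx":0,"wy":0,"wz":0,"gripper":255},
    {"dx":0.215,"dy":0,"dz":-0.04,"wx":0,"wy":0,"wz":0,"gripper":255},
    {"dx":0.217,"dy":0,"dz":-0.03,"wx":0,"wy":0,"wz":0,"gripper":255},
    {"dx":0.217,"dy":0,"dz":-0.02,"wx":0,"wy":0,"wz":0,"gripper":255},
    {"dx":0.22,"dy":0,"dz":-0.015,"wx":0,"wy":0,"wz":0,"gripper":255},
    {"dx":0.22,"dy":0,"dz":-0.005,"wx":0,"wy":0,"wz":0,"gripper":255},
    {"dx":0.22,"dy":0,"dz":0.005,"wx":0,"wy":0,"wz":0,"gripper":255},
    {"dx":0.22,"dy":0,"dz":0.015,"wx":0,"wy":0,"wz":0,"gripper":255},
    {"dx":0.217,"dy":0,"dz":0.02,"wx":0,"wy":0,"wz":0,"gripper":255},
    {"dx":0.217,"dy":0,"dz":0.03,"wx":0,"wy":0,"wz":0,"gripper":255},
    {"dx":0.215,"dy":0,"dz":0.04,"wx":0,"wy":0,"wz":0,"gripper":255},
    {"dx":0.215,"dy":0,"dz":0.05,"wx":0,"wy":0,"wz":0,"gripper":255},
    {"dx":0.21,"dy":0,"dz":0.055,"wx":0,"wy":0,"wz":0,"gripper":255},
    {"dx":0.21,"dy":0,"dz":0.065,"wx":0,"wy":0,"wz":0,"gripper":255},
    {"dx":0.205,"dy":0,"dz":0.07,"wx":0,"wy":0,"wz":0,"gripper":255},
    {"dx":0,"dy":0,"dz":0,"wx":0,"wy":0,"wz":0,"gripper":255},
  ],
)

```text
time: 8.6
tool_pos: [0.5318, 0.2814, 0.2307]
ee_rot: [-3.138, -0.017, 0.145]
wrist_force: [4.9, 4.8, 13.0]
width: 0.0385
finger_force: 30.0
```

>>> carry_out(
  deltas=[
    {"dx":0.2,"dy":0,"dz":0.03,"wx":0,"wy":0,"wz":0,"gripper":255},
    {"dx":0.2,"dy":0,"dz":0.03,"wx":0,"wy":0,"wz":0,"gripper":255},
    {"dx":0.2,"dy":0,"dz":0.03,"wx":0,"wy":0,"wz":0,"gripper":255},
    {"dx":0.2,"dy":0,"dz":0.03,"wx":0,"wy":0,"wz":0,"gripper":255},
    {"dx":0,"dy":0,"dz":0,"wx":0,"wy":0,"wz":0,"gripper":255},
  ],
)

```text
time: 9.02
tool_pos: [0.5399, 0.2828, 0.2286]
ee_rot: [-3.14, 0.005, 0.146]
wrist_force: [-18.5, -0.3, 25.6]
width: 0.0392
finger_force: 30.1
```

```bash
cat > cmp.py <<'E'
from h import *
import cv2
o=robot.get_obs();print(o["tool_pos"], o["wrist_force"])
n=cv2.cvtColor(eyes.snapshot("scene"),cv2.COLOR_RGB2GRAY);a=cv2.cvtColor(cv2.imread("pics/scene_raw.png"),6)
t=a[182:203,421:450]
r=cv2.matchTemplate(cv2.resize(n[165:225,405:470],None,fx=8,fy=8,interpolation=2),cv2.resize(t,None,fx=8,fy=8,interpolation=2),cv2.TM_CCOEFF_NORMED)
_,v,_,p=cv2.minMaxLoc(r);print("shift raw px",p[0]/8+405-421,p[1]/8+165-182,v)
S=eyes.get_calibration("scene");h=np.array([.508,.279,.05]);y=.145
f=lambda q:np.array(proj(S,h+.11*np.array([np.sin(.4-q)*np.cos(y),np.sin(.4-q)*np.sin(y),np.cos(.4-q)])))
for q in(.05,.1,.2):print(q,f(q)-f(0))
E
python3 cmp.py
```

```text
[0.53991378 0.2828394  0.22860624] [-18.53565641  -0.33543025  25.56361342]
shift raw px 0.25 0.625 0.8635333776473999
0.05 [-0.24452913 -2.34140527]
0.1 [-0.52293551 -4.62178205]
0.2 [-1.17647926 -8.97095804]
```

Force is −18 N in x, and the handle image matches the rest image to 0.6 px, so the lever is at rest. I'll release and move off.

>>> carry_out(
  deltas=[
    {"dx":0,"dy":0,"dz":-0.1,"wx":0,"wy":0,"wz":0,"gripper":255},
    {"dx":0,"dy":0,"dz":0,"wx":0,"wy":0,"wz":0,"gripper":0},
    {"dx":0,"dy":0,"dz":0,"wx":0,"wy":0,"wz":0,"gripper":0},
    {"dx":0,"dy":0,"dz":0,"wx":0,"wy":0,"wz":0,"gripper":0},
    {"dx":0,"dy":0,"dz":0,"wx":0,"wy":0,"wz":0,"gripper":0},
    {"dx":0,"dy":0,"dz":0,"wx":0,"wy":0,"wz":0,"gripper":0},
    {"dx":0,"dy":0,"dz":-0.9,"wx":0,"wy":0,"wz":0,"gripper":0},
    {"dx":0,"dy":0,"dz":-0.9,"wx":0,"wy":0,"wz":0,"gripper":0},
    {"dx":0,"dy":0,"dz":-0.9,"wx":0,"wy":0,"wz":0,"gripper":0},
    {"dx":0,"dy":0,"dz":-0.9,"wx":0,"wy":0,"wz":0,"gripper":0},
    {"dx":0,"dy":0,"dz":0,"wx":0,"wy":0,"wz":0.73,"gripper":0},
    {"dx":0,"dy":0,"dz":0,"wx":0,"wy":0,"wz":0.73,"gripper":0},
    {"dx":0,"dy":0,"dz":0,"wx":0,"wy":0,"wz":0.73,"gripper":0},
    {"dx":0,"dy":0,"dz":0,"wx":0,"wy":0,"wz":0,"gripper":0},
  ],
)

```text
time: 10.23
tool_pos: [0.5435, 0.282, 0.2951]
ee_rot: [3.141, 0.0, -0.12]
wrist_force: [-0.2, 0.2, -1.1]
width: 0.094
finger_force: 0.0
```

```bash
python3 cmp.py
```

```text
[0.54345013 0.28202918 0.29511044] [-0.2120591   0.22348827 -1.06280913]
shift raw px 0.0 0.0 0.9995355010032654
0.05 [-0.24452913 -2.34140527]
0.1 [-0.52293551 -4.62178205]
0.2 [-1.17647926 -8.97095804]
```

>>> carry_out(
  deltas=[
    {"dx":0.04,"dy":0.97,"dz":0,"wx":0,"wy":0,"wz":0,"gripper":0},
    {"dx":0.04,"dy":0.97,"dz":0,"wx":0,"wy":0,"wz":0,"gripper":0},
    {"dx":0.04,"dy":0.97,"dz":0,"wx":0,"wy":0,"wz":0,"gripper":0},
    {"dx":0.04,"dy":0.97,"dz":0,"wx":0,"wy":0,"wz":0,"gripper":0},
    {"dx":0.04,"dy":0.97,"dz":0,"wx":0,"wy":0,"wz":0,"gripper":0},
    {"dx":0.04,"dy":0.97,"dz":0,"wx":0,"wy":0,"wz":0,"gripper":0},
    {"dx":0.04,"dy":0.97,"dz":0,"wx":0,"wy":0,"wz":0,"gripper":0},
    {"dx":0.04,"dy":0.97,"dz":0,"wx":0,"wy":0,"wz":0,"gripper":0},
    {"dx":0.04,"dy":0.97,"dz":0,"wx":0,"wy":0,"wz":0,"gripper":0},
    {"dx":0.04,"dy":0.97,"dz":0,"wx":0,"wy":0,"wz":0,"gripper":0},
    {"dx":0.04,"dy":0.97,"dz":0,"wx":0,"wy":0,"wz":0,"gripper":0},
    {"dx":0.04,"dy":0.97,"dz":0,"wx":0,"wy":0,"wz":0,"gripper":0},
    {"dx":0.04,"dy":0.97,"dz":0,"wx":0,"wy":0,"wz":0,"gripper":0},
    {"dx":0.04,"dy":0.97,"dz":0,"wx":0,"wy":0,"wz":0,"gripper":0},
    {"dx":0.04,"dy":0.97,"dz":0,"wx":0,"wy":0,"wz":0,"gripper":0},
    {"dx":0.04,"dy":0.97,"dz":0,"wx":0,"wy":0,"wz":0,"gripper":0},
  ],
)

```text
time: 11.62
tool_pos: [0.5192, -0.0285, 0.2953]
ee_rot: [3.141, 0.001, -0.116]
wrist_force: [0.2, 0.1, -1.0]
width: 0.094
finger_force: 0.0
```

>>> carry_out(
  deltas=[
    {"dx":0.04,"dy":0.97,"dz":0,"wx":0,"wy":0,"wz":0,"gripper":0},
    {"dx":0.04,"dy":0.97,"dz":0,"wx":0,"wy":0,"wz":0,"gripper":0},
    {"dx":0.04,"dy":0.97,"dz":0,"wx":0,"wy":0,"wz":0,"gripper":0},
    {"dx":0.04,"dy":0.97,"dz":0,"wx":0,"wy":0,"wz":0,"gripper":0},
    {"dx":0.04,"dy":0.97,"dz":0,"wx":0,"wy":0,"wz":0,"gripper":0},
    {"dx":0.04,"dy":0.97,"dz":0,"wx":0,"wy":0,"wz":0,"gripper":0},
    {"dx":0.04,"dy":0.97,"dz":0,"wx":0,"wy":0,"wz":0,"gripper":0},
    {"dx":0.04,"dy":0.97,"dz":0,"wx":0,"wy":0,"wz":0,"gripper":0},
    {"dx":0.04,"dy":0.97,"dz":0,"wx":0,"wy":0,"wz":0,"gripper":0},
    {"dx":0.04,"dy":0.97,"dz":0,"wx":0,"wy":0,"wz":0,"gripper":0},
    {"dx":0.04,"dy":0.97,"dz":0,"wx":0,"wy":0,"wz":0,"gripper":0},
    {"dx":0.04,"dy":0.97,"dz":0,"wx":0,"wy":0,"wz":0,"gripper":0},
    {"dx":0.04,"dy":0.97,"dz":0,"wx":0,"wy":0,"wz":0,"gripper":0},
    {"dx":0.04,"dy":0.97,"dz":0,"wx":0,"wy":0,"wz":0,"gripper":0},
    {"dx":0.04,"dy":0.97,"dz":0,"wx":0,"wy":0,"wz":0,"gripper":0},
    {"dx":0,"dy":0,"dz":0,"wx":0,"wy":0,"wz":0,"gripper":0},
  ],
)

```text
time: 12.95
tool_pos: [0.4963, -0.321, 0.2947]
ee_rot: [3.14, 0.001, -0.12]
wrist_force: [0.2, 0.4, -0.9]
width: 0.0938
finger_force: 0.0
```

```bash
python3 - <<'E'
from h import *
import cv2
o=robot.get_obs();print(o["tool_pos"],o["ee_rot"],o["joint_positions"])
c=eyes.get_calibration("wrist");np.save("w3.npy",c,allow_pickle=True)
im=eyes.snapshot("wrist");cv2.imwrite("pics/w3.png",cv2.resize(im[:,:,::-1],(800,500),interpolation=cv2.INTER_CUBIC))
print([np.array(proj(c,np.array(p)))*1.25 for p in((.5445,-.326,.145),(.5445,-.326,.045))])
E
```

```text
[ 0.49629683 -0.32096611  0.29468701] [ 3.14029439e+00  1.37814697e-03 -1.19657095e-01] [-0.66919063  0.18081759  1.28181849 -0.00183775  1.67945356  1.02106306]
[array([395.30171846, 189.76598538]), array([396.26458909, 170.8097361 ])]
```

View pics/w3.png

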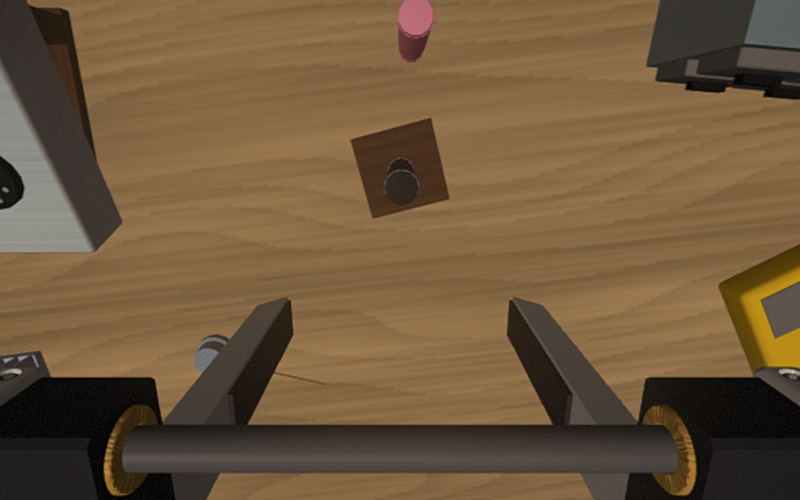

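The black probe's top is at (401,187) and its foot at (401,166) in the wood block. The pink look-alike is at (415,20) and the knob at (212,353).

>>> carry_out(
  deltas=[
    {"dx":0.83,"dy":0.08,"dz":0,"wx":0,"wy":0,"wz":0,"gripper":0},
    {"dx":0.83,"dy":0,"dz":0,"wx":0,"wy":0,"wz":0,"gripper":0},
    {"dx":0.83,"dy":0,"dz":0,"wx":0,"wy":0,"wz":0,"gripper":0},
    {"dx":0,"dy":0,"dz":0.85,"wx":0,"wy":0,"wz":0,"gripper":0},
    {"dx":0,"dy":0,"dz":0.85,"wx":0,"wy":0,"wz":0,"gripper":0},
    {"dx":0,"dy":0,"dz":0.85,"wx":0,"wy":0,"wz":0,"gripper":0},
    {"dx":0,"dy":0,"dz":0.85,"wx":0,"wy":0,"wz":0,"gripper":0},
    {"dx":0,"dy":0,"dz":0.85,"wx":0,"wy":0,"wz":0,"gripper":0},
    {"dx":0,"dy":0,"dz":0.85,"wx":0,"wy":0,"wz":0,"gripper":0},
    {"dx":0,"dy":0,"dz":0,"wx":0,"wy":0,"wz":0,"gripper":255},
    {"dx":0,"dy":0,"dz":0,"wx":0,"wy":0,"wz":0,"gripper":255},
    {"dx":0,"dy":0,"dz":0,"wx":0,"wy":0,"wz":0,"gripper":255},
    {"dx":0,"dy":0,"dz":0,"wx":0,"wy":0,"wz":0,"gripper":255},
    {"dx":0,"dy":0,"dz":0,"wx":0,"wy":0,"wz":0,"gripper":255},
    {"dx":0,"dy":0,"dz":0,"wx":0,"wy":0,"wz":0,"gripper":255},
    {"dx":0,"dy":0,"dz":0,"wx":0,"wy":0,"wz":0,"gripper":255},
    {"dx":0,"dy":0,"dz":0,"wx":0,"wy":0,"wz":0,"gripper":255},
    {"dx":0,"dy":0,"dz":0,"wx":0,"wy":0,"wz":0,"gripper":255},
    {"dx":0,"dy":0,"dz":0,"wx":0,"wy":0,"wz":0,"gripper":255},
    {"dx":0,"dy":0,"dz":0,"wx":0,"wy":0,"wz":0,"gripper":255},
  ],
)

```text
time: 14.67
tool_pos: [0.5463, -0.3253, 0.1936]
ee_rot: [3.142, 0.0, -0.118]
wrist_force: [-1.1, -0.2, 0.1]
width: 0.0238
finger_force: 0.0
```

>>> carry_out(
  deltas=[
    {"dx":0,"dy":0,"dz":0,"wx":0,"wy":0,"wz":0,"gripper":255},
    {"dx":0,"dy":0,"dz":0,"wx":0,"wy":0,"wz":0,"gripper":255},
    {"dx":0,"dy":0,"dz":0,"wx":0,"wy":0,"wz":0,"gripper":255},
    {"dx":0,"dy":0,"dz":0,"wx":0,"wy":0,"wz":0,"gripper":255},
    {"dx":0,"dy":0,"dz":0,"wx":0,"wy":0,"wz":0,"gripper":255},
  ],
)

```text
time: 15.08
tool_pos: [0.5462, -0.3257, 0.1937]
ee_rot: [3.141, 0.0, -0.118]
wrist_force: [-0.2, -1.7, -2.0]
width: 0.0179
finger_force: 30.0
```

>>> carry_out(
  deltas=[
    {"dx":0,"dy":0,"dz":-0.5,"wx":0,"wy":0,"wz":0,"gripper":255},
    {"dx":0,"dy":0,"dz":-1,"wx":0,"wy":0,"wz":0,"gripper":255},
    {"dx":0,"dy":0,"dz":-1,"wx":0,"wy":0,"wz":0,"gripper":255},
    {"dx":0,"dy":0,"dz":-1,"wx":0,"wy":0,"wz":0,"gripper":255},
    {"dx":0,"dy":0,"dz":-1,"wx":0,"wy":0,"wz":0,"gripper":255},
    {"dx":0,"dy":0,"dz":-1,"wx":0,"wy":0,"wz":0,"gripper":255},
    {"dx":0,"dy":0,"dz":-1,"wx":0,"wy":0,"wz":0,"gripper":255},
    {"dx":0,"dy":0,"dz":-1,"wx":0,"wy":0,"wz":0,"gripper":255},
    {"dx":0,"dy":0,"dz":0,"wx":0,"wy":0.97,"wz":0,"gripper":255},
    {"dx":0,"dy":0,"dz":0,"wx":0,"wy":0.97,"wz":0,"gripper":255},
    {"dx":0,"dy":0,"dz":0,"wx":0,"wy":0.97,"wz":0,"gripper":255},
    {"dx":0,"dy":0,"dz":0,"wx":0,"wy":0,"wz":0,"gripper":255},
  ],
)

```text
time: 16.08
tool_pos: [0.5436, -0.3236, 0.3424]
ee_rot: [-3.138, -0.348, -0.12]
wrist_force: [-0.3, -0.2, -1.9]
width: 0.0175
finger_force: 30.0
```

>>> carry_out(
  deltas=[
    {"dx":-0.26,"dy":-0.97,"dz":0.02,"wx":0,"wy":0,"wz":0,"gripper":255},
    {"dx":-0.26,"dy":-0.97,"dz":0.02,"wx":0,"wy":0,"wz":0,"gripper":255},
    {"dx":-0.26,"dy":-0.97,"dz":0.02,"wx":0,"wy":0,"wz":0,"gripper":255},
    {"dx":-0.26,"dy":-0.97,"dz":0.02,"wx":0,"wy":0,"wz":0,"gripper":255},
    {"dx":-0.26,"dy":-0.97,"dz":0.02,"wx":0,"wy":0,"wz":0,"gripper":255},
    {"dx":-0.26,"dy":-0.97,"dz":0.02,"wx":0,"wy":0,"wz":0,"gripper":255},
    {"dx":-0.26,"dy":-0.97,"dz":0.02,"wx":0,"wy":0,"wz":0,"gripper":255},
    {"dx":-0.26,"dy":-0.97,"dz":0.02,"wx":0,"wy":0,"wz":0,"gripper":255},
    {"dx":-0.26,"dy":-0.97,"dz":0.02,"wx":0,"wy":0,"wz":0,"gripper":255},
    {"dx":-0.26,"dy":-0.97,"dz":0.02,"wx":0,"wy":0,"wz":0,"gripper":255},
    {"dx":-0.26,"dy":-0.97,"dz":0.02,"wx":0,"wy":0,"wz":0,"gripper":255},
    {"dx":-0.26,"dy":-0.97,"dz":0.02,"wx":0,"wy":0,"wz":0,"gripper":255},
    {"dx":-0.26,"dy":-0.97,"dz":0.02,"wx":0,"wy":0,"wz":0,"gripper":255},
    {"dx":-0.26,"dy":-0.97,"dz":0.02,"wx":0,"wy":0,"wz":0,"gripper":255},
    {"dx":-0.26,"dy":-0.97,"dz":0.02,"wx":0,"wy":0,"wz":0,"gripper":255},
    {"dx":-0.26,"dy":-0.97,"dz":0.02,"wx":0,"wy":0,"wz":0,"gripper":255},
    {"dx":-0.26,"dy":-0.97,"dz":0.02,"wx":0,"wy":0,"wz":0,"gripper":255},
    {"dx":-0.26,"dy":-0.97,"dz":0.02,"wx":0,"wy":0,"wz":0,"gripper":255},
    {"dx":0,"dy":0,"dz":0,"wx":0,"wy":0,"wz":0,"gripper":255},
  ],
)

```text
time: 17.67
tool_pos: [0.502, 0.0348, 0.3053]
ee_rot: [-3.14, -0.346, -0.114]
wrist_force: [0.7, -0.3, -0.9]
width: 0.0174
finger_force: 30.0
```

```bash
python3 - <<'E'
from h import *
import cv2
from scipy.spatial.transform import Rotation as Ro
o=robot.get_obs();print(o["tool_pos"],o["ee_rot"],o["width"])
Rt=Ro.from_euler("xyz",o["ee_rot"]).as_matrix();print(Rt)
tip=o["tool_pos"]+Rt@[0,0,.1837];print("tip",tip)
cs={n:eyes.get_calibration(n) for n in("wrist","scene","top")};np.save("w4.npy",cs,allow_pickle=True)
pts=[tip,tip-Rt@[0,0,.035],np.array([.5775,.0217,.0945])]
ims=[]
for n in("wrist","scene"):
    im=eyes.snapshot(n);cv2.imwrite(f"pics/r4{n}.png",im[:,:,::-1])
    P=[np.array(proj(cs[n],p)) for p in pts];print(n,*P)
    x,y=np.clip(np.mean(P,0).astype(int)-[50,37],0,[540,325]);print("origin",x,y)
    ims.append(cv2.resize(im[y:y+75,x:x+100,::-1],(800 if 0 else 400,300),interpolation=2))
full=cv2.resize(cv2.imread("pics/r4wrist.png"),(480,300),interpolation=2)
cv2.imwrite("pics/c4.png",np.vstack([np.hstack(ims),np.hstack([full,np.zeros((300,320,3),np.uint8)])]))
E
```

```text
[0.50201124 0.03479932 0.30530454] [-3.14049256 -0.34583313 -0.11417595] 0.017355574667142
[[ 0.93466786 -0.11355749  0.33689863]
 [-0.10718274 -0.99353089 -0.03752644]
 [ 0.3389806  -0.00103496 -0.94079279]]
tip [0.56389952 0.02790571 0.1324809 ]
wrist [317.92227971 208.50412888] [317.73313054 223.36191084] [323.34087833 194.68646876]
origin 269 171
scene [318.13898655 185.65639039] [319.58762935 171.619113  ] [314.52058169 200.96063962]
origin 267 149
```

View pics/c4.png

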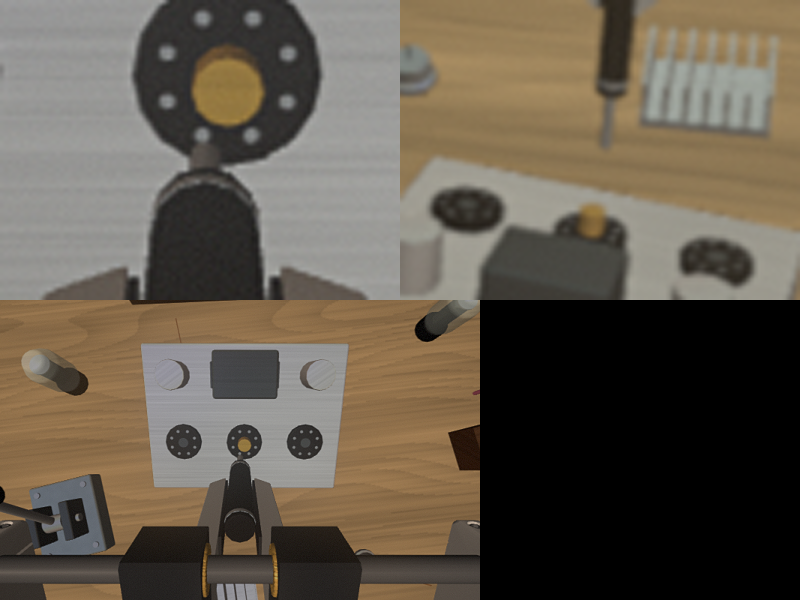

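The crops show the tip end at wrist raw (320.3,207) and the stud top at wrist raw (326,194). In the scene view the tip is at (318.3,186) and the stud top at (315,201.3). The socket row is level in the wrist image, so the yaw is right.

```bash
python3 - <<'E'
from h import *
from scipy.spatial.transform import Rotation as Ro
np.set_printoptions(precision=4,suppress=True)
c=np.load("w4.npy",allow_pickle=True).item();o=robot.get_obs()
Rt=Ro.from_euler("xyz",o["ee_rot"]).as_matrix()
tip=tri(ray(c["wrist"],320.25,207.5),ray(c["scene"],318.25,186))
st=tri(ray(c["wrist"],326,194),ray(c["scene"],315,201.25))
st3=tri(ray(c["wrist"],326,194),ray(c["scene"],315,201.25),ray(c["top"],325.75,185.75))
kt=o["tool_pos"]+Rt@[0,0,.1837]
print("tip",tip,"kin",kt,"stud",st,st3)
for s in(st,st3):
  for t in (tip,kt): print("rel tool frame mm",1e3*Rt.T@(s-t))
E
```

```text
tip [0.5644 0.0271 0.1318] kin [0.5649 0.0248 0.1329] stud [0.5777 0.021  0.0937] [0.5777 0.0211 0.0937]
rel tool frame mm [ 0.1414  4.4485 40.496 ]
rel tool frame mm [-0.9971  2.2566 41.3155]
rel tool frame mm [ 0.1324  4.4296 40.4974]
rel tool frame mm [-1.006   2.2378 41.3169]
```

>>> carry_out(
  deltas=[
    {"dx":0,"dy":0.12,"dz":0.5,"wx":0,"wy":0,"wz":0,"gripper":255},
    {"dx":0,"dy":0,"dz":0.5,"wx":0,"wy":0,"wz":0,"gripper":255},
    {"dx":0,"dy":0,"dz":0.5,"wx":0,"wy":0,"wz":0,"gripper":255},
    {"dx":0,"dy":0,"dz":0,"wx":0,"wy":0,"wz":0,"gripper":255},
    {"dx":0,"dy":0,"dz":0,"wx":0,"wy":0,"wz":0,"gripper":255},
    {"dx":0,"dy":0,"dz":0,"wx":0,"wy":0,"wz":0,"gripper":255},
  ],
)

```text
time: 18.27
tool_pos: [0.5125, 0.0275, 0.2763]
ee_rot: [3.141, -0.348, -0.119]
wrist_force: [1.5, -0.7, -1.4]
width: 0.0177
finger_force: 30.0
```

```bash
python3 - <<'E'
from h import *
import cv2
from scipy.spatial.transform import Rotation as Ro
np.set_printoptions(precision=4,suppress=True)
o=robot.get_obs()
cs={n:eyes.get_calibration(n) for n in("wrist","scene","top")};np.save("w5.npy",cs,allow_pickle=True)
ims=[]
for n,(x,y) in dict(wrist=(295,168),scene=(290,160)).items():
    im=eyes.snapshot(n)
    ims.append(cv2.resize(im[y:y+75,x:x+50,::-1],(400,600),interpolation=2))
cv2.imwrite("pics/c5.png",np.hstack(ims))
Rt=Ro.from_euler("xyz",o["ee_rot"]).as_matrix();kt=o["tool_pos"]+Rt@[0,0,.1837]
print(o["tool_pos"],o["ee_rot"],kt,Rt.T@(np.array([.5777,.0211,.0937])-kt),robot.get_obs()["tool_pos"],o["wrist_force"])
E
```

```text
[0.5125 0.0275 0.2763] [ 3.1414 -0.3484 -0.1188] [0.5747 0.0201 0.1036] [-0.0008 -0.0014  0.0103] [0.5126 0.0278 0.2772] [ 1.5066 -0.6743 -1.393 ]
```

View pics/c5.png

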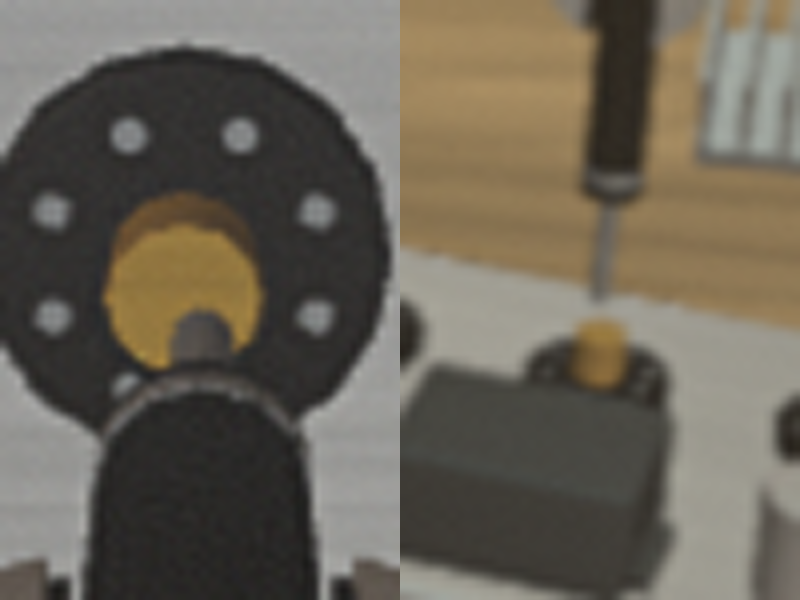

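The probe sits about 10 mm over the stud: tip centre (203,339), stud centre (184,298) in the wrist crop. It needs about 1.8 mm toward tool −y. I'll press in stages by force.

>>> carry_out(
  deltas=[
    {"dx":0,"dy":-0.085,"dz":0,"wx":0,"wy":0,"wz":0,"gripper":255},
    {"dx":0,"dy":0,"dz":0.12,"wx":0,"wy":0,"wz":0,"gripper":255},
    {"dx":0,"dy":0,"dz":0.12,"wx":0,"wy":0,"wz":0,"gripper":255},
    {"dx":0,"dy":0,"dz":0.12,"wx":0,"wy":0,"wz":0,"gripper":255},
    {"dx":0,"dy":0,"dz":0,"wx":0,"wy":0,"wz":0,"gripper":255},
    {"dx":0,"dy":0,"dz":0,"wx":0,"wy":0,"wz":0,"gripper":255},
    {"dx":0,"dy":0,"dz":0,"wx":0,"wy":0,"wz":0,"gripper":255},
    {"dx":0,"dy":0,"dz":0,"wx":0,"wy":0,"wz":0,"gripper":255},
  ],
)

```text
time: 19.03
tool_pos: [0.5151, 0.0294, 0.27]
ee_rot: [3.142, -0.349, -0.118]
wrist_force: [0.4, 0.1, -1.6]
width: 0.0173
finger_force: 30.0
```

>>> carry_out(
  deltas=[
    {"dx":0,"dy":0,"dz":0.05,"wx":0,"wy":0,"wz":0,"gripper":255},
    {"dx":0,"dy":0,"dz":0,"wx":0,"wy":0,"wz":0,"gripper":255},
    {"dx":0,"dy":0,"dz":0,"wx":0,"wy":0,"wz":0,"gripper":255},
    {"dx":0,"dy":0,"dz":0,"wx":0,"wy":0,"wz":0,"gripper":255},
  ],
)

```text
time: 19.37
tool_pos: [0.5154, 0.0293, 0.269]
ee_rot: [3.142, -0.349, -0.118]
wrist_force: [0.1, -0.4, 0.3]
width: 0.0175
finger_force: 30.0
```

>>> carry_out(
  deltas=[
    {"dx":0,"dy":0,"dz":0.05,"wx":0,"wy":0,"wz":0,"gripper":255},
    {"dx":0,"dy":0,"dz":0,"wx":0,"wy":0,"wz":0,"gripper":255},
    {"dx":0,"dy":0,"dz":0,"wx":0,"wy":0,"wz":0,"gripper":255},
    {"dx":0,"dy":0,"dz":0,"wx":0,"wy":0,"wz":0,"gripper":255},
  ],
)

```text
time: 19.7
tool_pos: [0.5158, 0.0293, 0.268]
ee_rot: [3.142, -0.349, -0.118]
wrist_force: [0.9, -0.3, -0.8]
width: 0.0179
finger_force: 30.0
```

>>> carry_out(
  deltas=[
    {"dx":0,"dy":0,"dz":0.05,"wx":0,"wy":0,"wz":0,"gripper":255},
    {"dx":0,"dy":0,"dz":0,"wx":0,"wy":0,"wz":0,"gripper":255},
    {"dx":0,"dy":0,"dz":0,"wx":0,"wy":0,"wz":0,"gripper":255},
    {"dx":0,"dy":0,"dz":0,"wx":0,"wy":0,"wz":0,"gripper":255},
  ],
)

```text
time: 20.03
tool_pos: [0.5161, 0.0293, 0.2673]
ee_rot: [3.141, -0.349, -0.118]
wrist_force: [-1.5, -0.8, 1.8]
width: 0.0177
finger_force: 30.0
```

>>> carry_out(
  deltas=[
    {"dx":0,"dy":0,"dz":0.05,"wx":0,"wy":0,"wz":0,"gripper":255},
    {"dx":0,"dy":0,"dz":0,"wx":0,"wy":0,"wz":0,"gripper":255},
    {"dx":0,"dy":0,"dz":0,"wx":0,"wy":0,"wz":0,"gripper":255},
  ],
)

```text
time: 20.28
tool_pos: [0.5165, 0.0292, 0.2663]
ee_rot: [3.141, -0.349, -0.118]
wrist_force: [-1.6, -0.0, 0.2]
width: 0.0171
finger_force: 30.0
```

>>> carry_out(
  deltas=[
    {"dx":0,"dy":0,"dz":0.05,"wx":0,"wy":0,"wz":0,"gripper":255},
    {"dx":0,"dy":0,"dz":0,"wx":0,"wy":0,"wz":0,"gripper":255},
    {"dx":0,"dy":0,"dz":0,"wx":0,"wy":0,"wz":0,"gripper":255},
  ],
)

```text
time: 20.53
tool_pos: [0.5168, 0.0292, 0.2653]
ee_rot: [3.141, -0.349, -0.118]
wrist_force: [-1.5, -0.4, 2.2]
width: 0.0175
finger_force: 30.0
```

>>> carry_out(
  deltas=[
    {"dx":0,"dy":0,"dz":0.05,"wx":0,"wy":0,"wz":0,"gripper":255},
    {"dx":0,"dy":0,"dz":0,"wx":0,"wy":0,"wz":0,"gripper":255},
    {"dx":0,"dy":0,"dz":0,"wx":0,"wy":0,"wz":0,"gripper":255},
  ],
)

```text
time: 20.78
tool_pos: [0.5172, 0.0291, 0.2644]
ee_rot: [3.142, -0.349, -0.118]
wrist_force: [-1.5, -0.5, 1.6]
width: 0.0174
finger_force: 30.0
```

```bash
python3 - <<'E'
from h import *
import cv2
F=[]
for i in range(8):
    im=eyes.snapshot("wrist"); o=robot.get_obs(); F.append(np.r_[o["wrist_force"]@[-.34,.04,.94],o["wrist_force"]])
print(np.mean(F,0),np.std(F,0),o["tool_pos"],o["ee_rot"])
# stud blob (brass) and tip column in wrist picture
h=cv2.cvtColor(im,cv2.COLOR_RGB2HSV)[168:243,280:360]
m=cv2.inRange(h,(12,120,70),(35,255,255)); ys,xs=np.nonzero(m)
print("brass x",xs.min()+280,xs.max()+280,"y",ys.min()+168,ys.max()+168,len(xs))
for r in range(ys.min(),ys.max()+2): print(r+168,''.join('#' if v else '.' for v in m[r,20:60]))
E
```

```text
[ 2.29178343 -1.60931146  0.26948775  1.84450853] [0.4619784  0.58359771 0.52360359 0.46907533] [0.51715217 0.02914819 0.26431618] [ 3.1415417  -0.34935114 -0.11796975]
brass x 311 330 y 197 214 225
197 ................######..................
198 ...............#######..................
199 ..............#########.................
200 .............#############..............
201 ............###############.............
202 ............################............
203 ............#################...........
204 ...........###################..........
205 ...........###################..........
206 ...........###################..........
207 ...........#######.....########.........
208 ...........######.......#######.........
209 ...........######.......#######.........
210 ...........#####........######..........
211 ...........#####........######..........
212 ............####........######..........
213 ............####........######..........
214 ...........................##...........
215 ........................................
```

Contact force is about 3.5–3.9 N, so the stud is about 4 mm in, and the tip is within about 2 mm of the stud's centre. I'll press 0.8 mm more, then hand in.

>>> carry_out(
  deltas=[
    {"dx":0,"dy":0,"dz":0.04,"wx":0,"wy":0,"wz":0,"gripper":255},
    {"dx":0,"dy":0,"dz":0,"wx":0,"wy":0,"wz":0,"gripper":255},
    {"dx":0,"dy":0,"dz":0,"wx":0,"wy":0,"wz":0,"gripper":255},
    {"dx":0,"dy":0,"dz":0,"wx":0,"wy":0,"wz":0,"gripper":255},
    {"dx":0,"dy":0,"dz":0,"wx":0,"wy":0,"wz":0,"gripper":255},
    {"dx":0,"dy":0,"dz":0,"wx":0,"wy":0,"wz":0,"gripper":255},
  ],
)

```text
time: 21.68
tool_pos: [0.5174, 0.0291, 0.2636]
ee_rot: [3.142, -0.349, -0.118]
wrist_force: [-2.1, 0.6, 3.0]
width: 0.0175
finger_force: 30.0
```

```bash
python3 - <<'E'
from h import *
F=[]
for i in range(8):
    eyes.snapshot("top"); o=robot.get_obs(); F.append(o["wrist_force"]@[-.34,.04,.94])
print(np.mean(F),o["tool_pos"],o["finger_force"])
print(robot.close_job())
E
```

```text
2.5141164340667466 [0.5174296  0.02909143 0.26356515] 29.99151974916458
the job is handed in; nothing more can be done
None
```

I handed the job in at about 22 s, but no verdict came back: the lever was pulled to its stop and eased back to rest, and the probe is held square on the centre stud, by my estimate about 4–5 mm in at roughly 4 N and within 2 mm of its middle.

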